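# Scoop the cedar balls into the archive carton

### The arm

A 6-joint arm with a two-finger parallel gripper is mounted at the origin on the work surface. World frame = base frame: x ahead of the robot, y to its left, z up, the work surface at z = 0. Lengths are in mm, angles in rad, forces in N, time in s.
With the tool pointing down it reaches from about 275 to 1000 mm from the base axis. Payload 8.4 kg.
Tool frame: the origin (TCP) lies on the centre line of the jaws, within the pads' length; the fingertips stand r.tip_reach ahead of it and the grasp point (between the pads) lies 11 mm behind it (r.tip_reach is the distance from the TCP to the fingertips, in mm); z points along the fingers, y is the line along which they close (so a half turn about z gives the same grasp; the last joint's range is limited). The gripper opens to 85 mm and grips with 20 to 120 N. Pads are 22 mm wide; open, the fingers measure 114 mm over their backs; the gripper's body (76 mm by 85 mm) begins 54 mm behind the grasp point. The pads swing forward as they close: fully open they stand 13 mm farther back than shut.
Start: joints at [-1.169, 0.353, 1.633, -0, 1.155, -0.002], TCP at [245.571, -574.737, 239.281] pointing down, gripper open.
Joint ranges: [-2.63, 2.63], [-0.92, 2.1], [0.06, 2.66], [-1.3, 4.44], [0, 2.69], [-3.02, 3.02]. Speed limits (rad/s): [2.22, 2.22, 2.79, 3.14, 3.14, 3.14].

### API

Orientations are given as [roll, pitch, yaw] about the fixed x, y, z axes, in that order (R = Rz(yaw) Ry(pitch) Rx(roll)).
In Python, from rig import r gives the robot as it stands.
- The arm moves only by the tool carry_out, never from a script. Its argument "targets" is a list of rows, each an object with "dp": the shift along the tool's x, y, z in mm, a list of three; "yaw": the turn about the tool's z in degrees. A call has 1 to 12 rows; each row is the pose to reach, as a shift and turn from the pose commanded when the call began, along the tool's axes at that moment; what a row does not reach only later rows make up. A row lasts 1/8 s, in which the tool goes at most 62.5 mm and 10.7 degrees, less where a joint would pass 70% of its speed; a pose out of reach is approached as far as the arm can. A call with a gripper value outside its range is refused whole. "fingers" is the opening, from -1 (shut) to 1 (fully open), so that 0 is half open, set as the call begins (left out, the last holds). The fingers move at their own pace and stop on an object; "grip_force" is the grip in N (left out, the last holds). Time passes only in rows, so rows that repeat a pose let the fingers close. It gives the time, the measured TCP pose, the force, the opening and the grip force at its end, in the units of the state.
- r.sense(): the state, without advancing time (a new reading comes with each control period).
- r.grab_frame(name): name is "scene" or "top"; returns the picture (420x560x3 uint8, red, green, blue); there is no depth.
- r.get_calibration(name): a dict with "fx", "fy", "cx", "cy" (pixels), "dist_coeffs" ([k1, k2, p1, p2, k3] as OpenCV has them; the pictures are not rectified), "rvec" (rotation vector, rad) and "tvec" (3), from world to camera coordinates, as OpenCV has them. Camera axes: x right, y down, z forward; pixel columns grow to the right and rows downward; lengths in mm; the calibration is good to about 2 mm. A picture is of the moment at which its call begins. get_calibration takes no time and is no camera call.
- r.sign_off(): hands the job in; it is judged then, once.
The state is a dict: "clock": time; "qpos": joint angles; "qvel": joint speeds; "joint_efforts": joint torques, N m; "eef_pos": TCP position; "tcp_rot": TCP orientation; "contact_force": force on the tool from outside, world axes, zero at the start; "wrist_torque": the same for the moment, N m; "opening": opening from 0.0 (shut) to 1.0 (fully open); "grasp_force": force on a finger pad.
Only numpy, scipy, OpenCV 4.12 (cv2) and the standard library are available. Lean on these libraries where they do the work, as an engineer would, in place of code of your own. Each camera call takes 0.05 s, during which the arm holds its last target. There are 200 camera calls.

### The job

The scoop has been left lying on its side: first set it down flat on its underside on the table and let go of it, then take it again by the handle and use it to scoop all five cedar balls out of the blue tray and tip them into the white carton. Do not touch the balls with the gripper and leave the other things on the table where they are. When all the balls are in the carton, lay the scoop flat on its underside on the table again and let go.

Things in the scene. Friction and masses are not known exactly. Their poses are not given: they have to be found in the camera images.
- scoop: Aluminium hand scoop with red handle, 170 g. Origin: centre of the pan's underside; x to the open lip, y left, z up out of the pan. Pan 110 mm long (x -55 to 55), 98 mm wide, sheet 3 mm; back wall 74 mm high; side walls step down 46/32/18 mm and end 31 mm short of the lip. Starts lying on its -y side: y up, z level, origin and handle 49 mm above the table
- scoop_handle (a point): Middle of the red handle: square bar 22 x 22 mm, 105 mm long along the scoop's x (-55 to -160 mm); this point is at (-110, 0, 62) mm in the scoop's frame, same axes. Tilted from its side by over 45 deg towards its underside and let go, the scoop falls onto its underside
- scoop_lip (a point): Middle of the lip's lower edge, at (55, 0, 0) mm in the scoop's frame. Same axes as the scoop
- tray: Blue open tray, fixed to the table, with the balls in its +x half. Origin: centre of its underside; x along its length, away from the robot. Outside 262 x 128 x 44 mm high; floor 8 mm thick, walls 6 mm. Inside 116 mm wide; the floor runs from x = -125 to 95 mm, where the far end wall rises leaning outward 40 deg from vertical. It may stand left or right of the carton
- carton: White open archive carton with a blue band, fixed to the table. Origin: centre of its underside; x along its length. Outside 214 x 164 x 70 mm high, walls 4 mm, floor 5 mm
- ball0_center (a point): Centre of a cedar ball, brown wood, 28 mm diameter, about 11 g; rolls freely
- ball1_center (a point): Centre of a cedar ball, brown wood, 28 mm diameter, about 11 g; rolls freely
- ball2_center (a point): Centre of a cedar ball, brown wood, 28 mm diameter, about 11 g; rolls freely
- ball3_center (a point): Centre of a cedar ball, brown wood, 28 mm diameter, about 11 g; rolls freely
- ball4_center (a point): Centre of a cedar ball, brown wood, 28 mm diameter, about 11 g; rolls freely
- tape: Bystander, loose: yellow roll of tape, 90 mm across, 48 mm high; origin: centre of its underside
- stamp: Bystander, loose: dark wooden hand stamp, 44 mm across, 90 mm high; origin: centre of its underside
- stapler: Bystander, loose: red stapler, 150 x 36 x 55 mm; origin: centre of its underside
- pen_cup: Bystander, loose: white pen cup, 74 mm across, 100 mm high; origin: centre of its underside
- labels: Bystander, loose: roll of paper labels, 80 mm across, 50 mm high; origin: centre of its underside
- punch: Bystander, loose: steel hole punch, 110 x 100 x 60 mm; origin: centre of its underside
There are look-alikes about, which are no part of the job. There is more than one size of the scoop; the one meant has the size given above.

How it is judged (in metres and radians):
On the way, in this order (a step that is already met when the one before it is completed fails the run):
1. the scoop lies flat on its underside on the table, let go and at rest (angle between scoop's own z axis and vertical below 0.12 rad and height (world z) of scoop between -0.004 and 0.005 m and contact force between each of the fingers, the arm and scoop below 0.1 N and linear speed of scoop below 0.03 m/s), for 0.2 s.
2. the scoop, raised at least 50 mm off the table, carries at least one ball (height (world z) of scoop above 0.05 m and ((x of ball0_center in the frame of scoop between -0.055 and 0.055 m and y of ball0_center in the frame of scoop between -0.049 and 0.049 m and z of ball0_center in the frame of scoop between 0 and 0.07 m) or (x of ball1_center in the frame of scoop between -0.055 and 0.055 m and y of ball1_center in the frame of scoop between -0.049 and 0.049 m and z of ball1_center in the frame of scoop between 0 and 0.07 m) or (x of ball2_center in the frame of scoop between -0.055 and 0.055 m and y of ball2_center in the frame of scoop between -0.049 and 0.049 m and z of ball2_center in the frame of scoop between 0 and 0.07 m) or (x of ball3_center in the frame of scoop between -0.055 and 0.055 m and y of ball3_center in the frame of scoop between -0.049 and 0.049 m and z of ball3_center in the frame of scoop between 0 and 0.07 m) or (x of ball4_center in the frame of scoop between -0.055 and 0.055 m and y of ball4_center in the frame of scoop between -0.049 and 0.049 m and z of ball4_center in the frame of scoop between 0 and 0.07 m))), for 0.2 s.
At the end, for the whole second after the job is handed in: All five balls rest in the carton (centres inside its walls and below its rim, slower than 50 mm/s), and the scoop lies flat on its underside on the table itself (within 7 deg of level, underside within 5 mm of the table), at rest and let go (all of step 1 and x of ball0_center in the frame of carton between -0.105 and 0.105 m and y of ball0_center in the frame of carton between -0.08 and 0.08 m and z of ball0_center in the frame of carton between 0 and 0.066 m and linear speed of each of ball0, ball1, ball2, ball3, ball4 below 0.05 m/s and x of ball1_center in the frame of carton between -0.105 and 0.105 m and y of ball1_center in the frame of carton between -0.08 and 0.08 m and z of ball1_center in the frame of carton between 0 and 0.066 m and x of ball2_center in the frame of carton between -0.105 and 0.105 m and y of ball2_center in the frame of carton between -0.08 and 0.08 m and z of ball2_center in the frame of carton between 0 and 0.066 m and x of ball3_center in the frame of carton between -0.105 and 0.105 m and y of ball3_center in the frame of carton between -0.08 and 0.08 m and z of ball3_center in the frame of carton between 0 and 0.066 m and x of ball4_center in the frame of carton between -0.105 and 0.105 m and y of ball4_center in the frame of carton between -0.08 and 0.08 m and z of ball4_center in the frame of carton between 0 and 0.066 m); the robot touches nothing.
It fails at once if a ball is touched by the fingers or the arm (over 0.3 N) (contact force between any of the fingers, the arm and ball0 above 0.3 N or contact force between any of the fingers, the arm and ball1 above 0.3 N or contact force between any of the fingers, the arm and ball2 above 0.3 N or contact force between any of the fingers, the arm and ball3 above 0.3 N or contact force between any of the fingers, the arm and ball4 above 0.3 N).
It fails at once if another thing on the table is shifted by more than 20 mm (distance of any of tape, stamp, stapler, pen_cup, labels, punch from where it was at the start of the episode above 0.02 m).
It also fails if it takes over 69 s, if anything falls off the work surface, if the arm or the gripper's body presses on something with over 40 N, if the wrist force passes 120 N, or if a joint passes its speed limit or range.

## Working session

There is one attempt and no reset: what is moved stays moved. The work goes in short steps, Python scripts to look and compute and a tool call to move; the robot and the scene stay as the last step left them, time stands still between calls to the robot, and variables do not carry over. Pictures are saved under pics/ and viewed, at most 10 in all, crops included, and the job is handed in when it is done.

Besides the shell and the picture viewer there is one more tool, called after "Call:" as a command line: name --argument value ..., lists and objects as JSON in quotes. carry_out: Moves the arm, as the interface text tells. Its arguments: {"type":"object","properties":{"targets":{"type":"array","items":{"type":"object","properties":{"dp":{"type":"array","items":{"type":"number"}},"yaw":{"type":"number"}}}},"fingers":{"type":"number"},"grip_force":{"type":"number"}},"required":["targets"]}

```bash
ls; mkdir -p pics; python3 - <<'E'
from rig import r
import cv2
for n in("scene","top"):
    cv2.imwrite(f"pics/{n}0.png",r.grab_frame(n)[:,:,::-1]); print(n,r.get_calibration(n))
print(r.sense(),r.tip_reach)
E
```

```text
pics
scene {'fx': 473.3404228499361, 'fy': 473.3404228499361, 'cx': 276.1432492072578, 'cy': 210.88251479906674, 'dist_coeffs': array([0.03855228, 0.        , 0.        , 0.        , 0.        ]), 'rvec': array([ 2.14108842,  0.93485823, -0.3919785 ]), 'tvec': array([-340.98950462, -144.6145042 , 1878.99143411])}
top {'fx': 489.2733249629318, 'fy': 489.2733249629318, 'cx': 283.35058513895245, 'cy': 203.74313137750642, 'dist_coeffs': array([0.0391765, 0.       , 0.       , 0.       , 0.       ]), 'rvec': array([ 2.15268878, -2.19998097,  0.12463131]), 'tvec': array([  11.45494788,  460.80593057, 1809.43670211])}
{'clock': 0.1, 'qpos': array([-1.16941998e+00,  3.53581167e-01,  1.63406069e+00,  1.16222921e-05,
        1.15519629e+00, -2.40219120e-03]), 'qvel': array([-0.00077017, -0.00070211, -0.00233775, -0.00103914,  0.00030411,
       -0.00091735]), 'joint_efforts': array([-3.46867355e-04, -6.06359768e+01, -3.42820680e+01, -6.10869188e-05,
        3.98805845e-03,  6.58334699e-06]), 'eef_pos': array([ 245.3990238 , -574.35474405,  238.63492899]), 'tcp_rot': array([-3.14034719e+00, -1.36189490e-05,  4.03773829e-01]), 'contact_force': array([-0.85766772,  0.20616211, -0.0283476 ]), 'wrist_torque': array([ 0.02881756, -0.00965717,  0.0334285 ]), 'grasp_force': 0.0, 'opening': 1.00000381580632} 8.0
```

View pics/scene0.png

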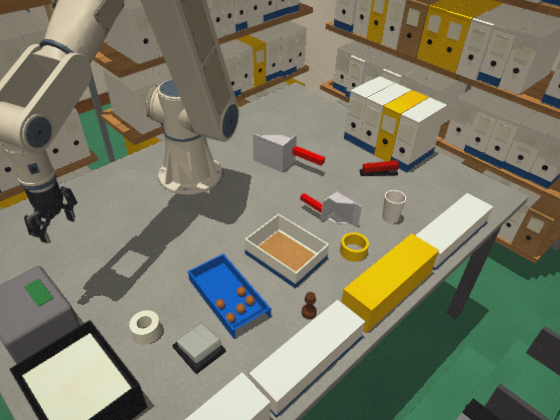

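View pics/top0.png

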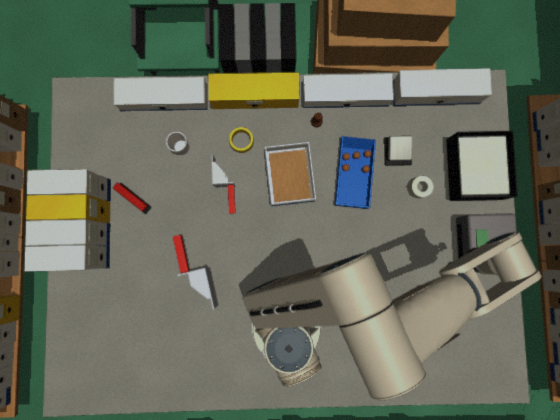

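The scene shows the blue tray at top-view (355,172) with balls in its far half, the carton at (290,174), and two scoops, A (222,185) and B (195,272). I'll measure both scoops.

```bash
cat > h.py <<'E'
import numpy as np,cv2
from rig import r
def ray(n,px):
    c=r.get_calibration(n);K=np.array([[c['fx'],0,c['cx']],[0,c['fy'],c['cy']],[0,0,1]])
    R=cv2.Rodrigues(c['rvec'])[0];u=cv2.undistortPoints(np.array(px,float).reshape(-1,1,2),K,c['dist_coeffs']).reshape(-1,2)
    d=np.c_[u,np.ones(len(u))]@R;return -R.T@c['tvec'],d
def at(n,px,z):
    o,d=ray(n,px);return (o+d*((np.asarray(z)-o[2])/d[:,2]).reshape(-1,1))
def proj(n,P):
    c=r.get_calibration(n);K=np.array([[c['fx'],0,c['cx']],[0,c['fy'],c['cy']],[0,0,1]])
    return cv2.projectPoints(np.array(P,float).reshape(-1,1,3),c['rvec'],c['tvec'],K,c['dist_coeffs'])[0].reshape(-1,2)
E
python3 - <<'E'
import cv2,numpy as np
a=cv2.imread('pics/top0.png');s=cv2.imread('pics/scene0.png')
u=cv2.resize(a[150:320,150:250],None,fx=4,fy=3.5,interpolation=2)  # placeholder
u=cv2.resize(a[150:315,150:250],(364,600),interpolation=cv2.INTER_CUBIC)
v=cv2.resize(s[125:225,250:365],(436,379),interpolation=cv2.INTER_CUBIC)
c=np.zeros((600,800,3),np.uint8);c[:,:364]=u;c[:379,364:]=v
cv2.imwrite('pics/crop1.png',c)
E
```

```text
(no output)
```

View pics/crop1.png

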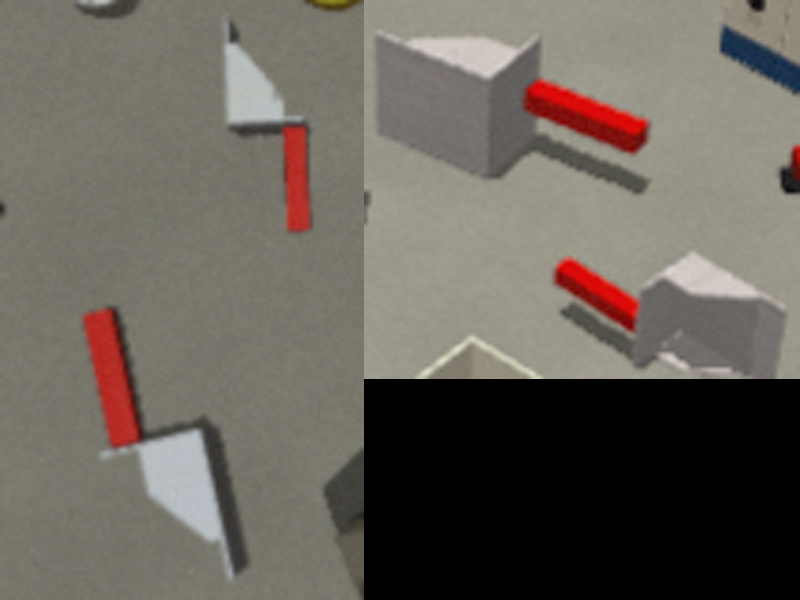

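The left crop shows scoop A's handle at crop (294,126)-(298,230) and scoop B's at (100,312)-(126,445). I'll convert these to lengths.

```bash
python3 - <<'E'
from h import *
np.set_printoptions(precision=1,suppress=True)
def c(p): return np.array(p,float)/[3.64,3.636]+[150,150]-0.5
for n,h,p,b in(("A",[(294,126),(298,230)],[(227,22),(229,124)],[(229,124),(304,120)]),("B",[(124,446),(99,313)],[(231,578),(203,425)],[(203,425),(101,456)])):
    H=at("top",c(h),60);P=at("top",c(p),98);B=at("top",c(b),98)
    print(n,H,np.linalg.norm(H[0]-H[1]),P,np.linalg.norm(P[0]-P[1]),'back',B,np.linalg.norm(B[0]-B[1]),np.degrees(np.arctan2(*(P[0]-P[1])[1::-1])))
# tray, carton, balls via colour
a=cv2.imread('pics/top0.png');hsv=cv2.cvtColor(a,cv2.COLOR_BGR2HSV)
m=cv2.inRange(hsv,(100,150,80),(125,255,255));m[:110]=0
n,l,s,cc=cv2.connectedComponentsWithStats(m);i=1+s[1:,4].argmax();ct=cv2.findContours((l==i).astype(np.uint8),0,1)[0][0]
q=cv2.boxPoints(cv2.minAreaRect(ct));T=at("top",q,44);print("tray",s[i],T,T.mean(0),[np.linalg.norm(T[k]-T[k-1]) for k in range(4)])
m=cv2.inRange(hsv[135:210,335:378],(3,100,30),(20,255,255));n,l,s,cc=cv2.connectedComponentsWithStats(m)
for k in range(1,n):
    if s[k,4]>8: print(s[k,4],at("top",[cc[k]+[335,135]],22)[0])
m=cv2.inRange(hsv[135:210,258:322],(0,0,150),(180,60,255));ct=np.argwhere(m)[:,::-1]+[258,135]
q=cv2.boxPoints(cv2.minAreaRect(ct.astype(np.float32)));T=at("top",q,70);print("carton",T,T.mean(0),[np.linalg.norm(T[k]-T[k-1]) for k in range(4)])
E
```

```text
A [[533.7 195.6  60. ]
 [428.1 192.8  60. ]] 105.64595605811411 [[634.  257.1  98. ]
 [531.6 256.   98. ]] 102.41421466432028 back [[531.6 256.   98. ]
 [534.1 182.1  98. ]] 74.01630359537316 0.6126719695564056
B [[217.3 366.8  60. ]
 [349.3 391.5  60. ]] 134.34369932386863 [[ 90.3 257.2  98. ]
 [236.8 283.4  98. ]] 148.90378230714103 back [[236.8 283.4  98. ]
 [209.5 381.7  98. ]] 102.07630670016098 -169.8693360163123
tray [ 335  137   41   71 2001] [[ 451.6 -188.3   44. ]
 [ 708.7 -220.7   44. ]
 [ 693.7 -349.1   44. ]
 [ 436.9 -315.    44. ]] [ 572.7 -268.3   44. ] [np.float64(127.57113822819362), np.float64(259.2016204861773), np.float64(129.30405698978194), np.float64(259.08825253082057)]
30 [ 641.7 -278.5   22. ]
32 [ 645.7 -320.5   22. ]
26 [ 636.6 -238.8   22. ]
28 [ 595.  -236.1   22. ]
29 [ 588.1 -312.2   22. ]
carton [[ 669.4   66.3   70. ]
 [ 685.2  -97.4   70. ]
 [ 473.2 -115.4   70. ]
 [ 458.1   46.6   70. ]] [571.5 -25.   70. ] [np.float64(212.28805417795397), np.float64(164.4815976613035), np.float64(212.74028499279476), np.float64(162.6693539650407)]
```

Scoop A is the right one: its handle is 105.6 mm and its back wall 74 mm. It lies with x along world +X and z towards −Y, so I'll shut the fingers and push the top of its back wall towards +Y.

Call:
carry_out --targets '[{"dp": [546,-544,39],"yaw": 23.1},{"dp": [546,-544,39],"yaw": 23.1},{"dp": [546,-544,39],"yaw": 23.1},{"dp": [546,-544,39],"yaw": 23.1},{"dp": [546,-544,39],"yaw": 23.1},{"dp": [546,-544,39],"yaw": 23.1},{"dp": [546,-544,39],"yaw": 23.1},{"dp": [546,-544,39],"yaw": 23.1},{"dp": [546,-544,39],"yaw": 23.1},{"dp": [546,-544,39],"yaw": 23.1},{"dp": [546,-544,39],"yaw": 23.1},{"dp": [546,-544,39],"yaw": 23.1}]' --fingers -1

```text
clock: 1.6
eef_pos: [526.1, 122.0, 201.2]
tcp_rot: [3.141, 0.0, 0.001]
contact_force: [0.6, -0.2, 0.3]
opening: -0.002
grasp_force: 0.0
```

Call:
carry_out --targets '[{"dp": [7,-12,50]},{"dp": [7,-15,100]},{"dp": [7,-17,108]},{"dp": [7,-28,108]},{"dp": [7,-40,108]},{"dp": [7,-52,108]},{"dp": [7,-64,108]},{"dp": [7,-76,108]},{"dp": [7,-88,108]},{"dp": [7,-100,108]},{"dp": [7,-113,108]},{"dp": [7,-118,108]}]'

```text
schema error: expected keys dp, yaw
```

```bash
python3 - <<'E'
from h import *
a=r.grab_frame("scene");t=r.grab_frame("top")
c=np.zeros((600,800,3),np.uint8);c[:300,:400]=cv2.resize(a[110:260,240:440],(400,300));c[:,400:]=cv2.resize(t[120:270,170:270],(400,600))
cv2.imwrite('pics/p2.png',c[:,:,::-1]);print(r.sense()['eef_pos'])
E
```

```text
[527.52721901 124.90652282 200.99693694]
```

View pics/p2.png

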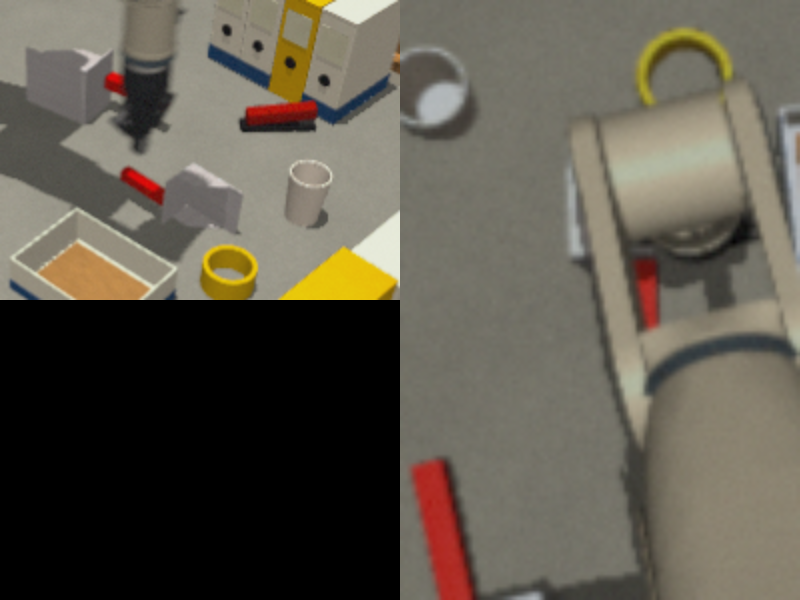

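The move was refused because each row needs a yaw, so that picture only shows the arm behind the scoop, which is still on its side. I'll send it again.

Call:
carry_out --targets '[{"dp": [6,-12,50],"yaw": 0},{"dp": [6,-15,100],"yaw": 0},{"dp": [6,-17,108],"yaw": 0},{"dp": [6,-28,108],"yaw": 0},{"dp": [6,-40,108],"yaw": 0},{"dp": [6,-52,108],"yaw": 0},{"dp": [6,-64,108],"yaw": 0},{"dp": [6,-76,108],"yaw": 0},{"dp": [6,-88,108],"yaw": 0},{"dp": [6,-98,108],"yaw": 0},{"dp": [6,-108,108],"yaw": 0},{"dp": [6,-113,108],"yaw": 0}]'

```text
clock: 3.2
eef_pos: [531.7, 233.6, 93.3]
tcp_rot: [-3.142, 0.0, 0.001]
contact_force: [-0.0, -0.5, 0.2]
opening: 0.003
grasp_force: 0.0
```

```bash
python3 - <<'E'
from h import *
a=r.grab_frame("scene");t=r.grab_frame("top")
c=np.zeros((600,800,3),np.uint8);c[:300,:400]=cv2.resize(a[110:260,240:440],(400,300));c[:,400:]=cv2.resize(t[120:270,170:270],(400,600))
cv2.imwrite('pics/p3.png',c[:,:,::-1]);print(r.sense()['eef_pos'])
E
```

```text
[531.6789146  233.38448542  93.27283494]
```

View pics/p3.png

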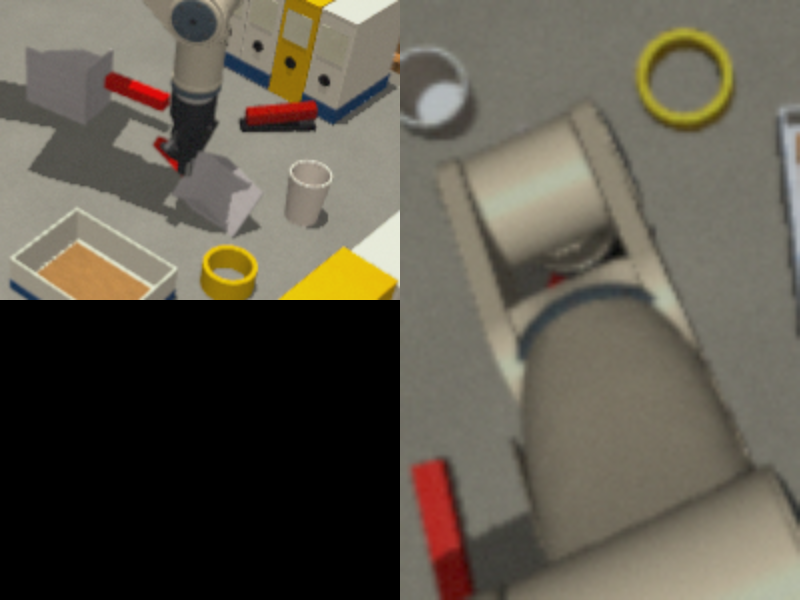

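The scoop is tilted about 45 degrees and leaning on the finger. I'll keep pushing, then retreat clear.

Call:
carry_out --targets '[{"dp": [0,-10,0],"yaw": 0},{"dp": [0,-20,0],"yaw": 0},{"dp": [0,-30,0],"yaw": 0},{"dp": [0,-38,0],"yaw": 0},{"dp": [0,-30,-40],"yaw": 0},{"dp": [0,0,-100],"yaw": 0},{"dp": [0,60,-110],"yaw": 0},{"dp": [0,120,-110],"yaw": 0},{"dp": [0,180,-110],"yaw": 0},{"dp": [0,200,-110],"yaw": 0}]' --fingers 0.3

```text
clock: 4.55
eef_pos: [531.6, 30.5, 203.6]
tcp_rot: [3.141, -0.0, -0.002]
contact_force: [0.7, 0.7, -0.6]
opening: 0.642
grasp_force: 0.0
```

```bash
python3 - <<'E'
from h import *
a=r.grab_frame("scene");t=r.grab_frame("top")
c=np.zeros((600,800,3),np.uint8);c[:300,:400]=cv2.resize(a[110:260,240:440],(400,300));c[:,400:]=cv2.resize(t[120:270,170:270],(400,600))
cv2.imwrite('pics/p4.png',c[:,:,::-1]);print(r.sense()['eef_pos'])
E
```

```text
[531.95944134  31.61054809 203.48333702]
```

View pics/p4.png

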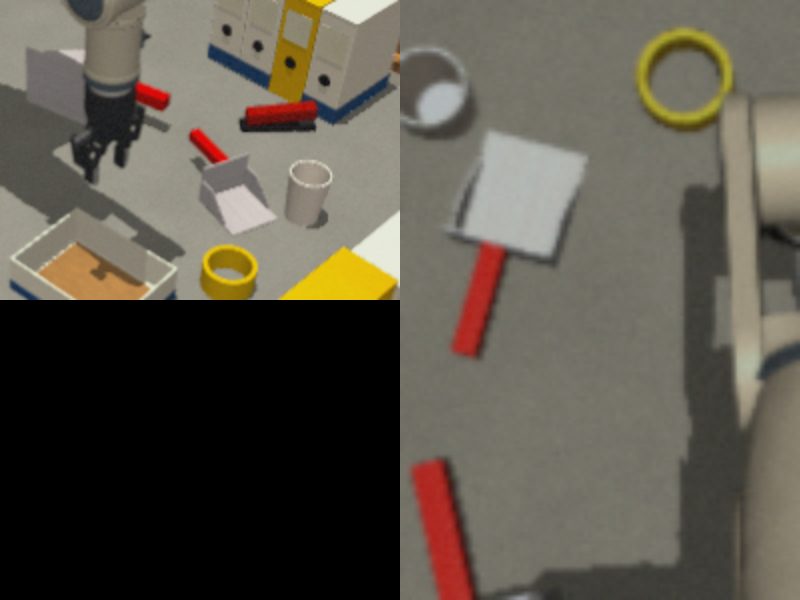

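The scoop now lies flat on its underside: handle at crop (493,246)-(466,354), lip at (489,131)-(586,157). I'll compute its pose and the tray geometry.

```bash
python3 - <<'E'
from h import *
np.set_printoptions(precision=1,suppress=True)
c=lambda p:(np.array(p,float)-[400,0])/4+[170,120]-0.4
H=at("top",c([(493,246),(466,354)]),73);L=at("top",c([(489,131),(586,157)]),3);print(H,L,L.mean(0))
d=H[0]-H[1];print(np.linalg.norm(d),np.degrees(np.arctan2(d[1],d[0])),np.degrees(np.arctan2(*(L.mean(0)-H.mean(0))[1::-1])),np.linalg.norm((L.mean(0)-H.mean(0))[:2]))
ps=np.arctan2(*(L.mean(0)-H.mean(0))[1::-1]);
# balls in tray frame
th=np.radians(-7.35);R=np.array([[np.cos(th),-np.sin(th)],[np.sin(th),np.cos(th)]])
for b in[(641.7,-278.5),(645.7,-320.5),(636.6,-238.8),(595,-236.1),(588.1,-312.2)]: print((np.array(b)-[572.7,-268.3])@R)
print(r.sense()['eef_pos'],r.sense()['qpos'])
t=r.grab_frame("top");print(at("top",[(177,142),(241,139),(317,120)],[100,48,90]))
E
```

```text
[[545.8 330.3  73. ]
 [447.5 355.   73. ]] [[667.1 345.4   3. ]
 [640.3 253.6   3. ]] [653.7 299.5   3. ]
101.4170413826724 -14.12387487660102 -15.366974224743158 162.87159943331233
[69.7 -1.3]
[ 79.1 -42.4]
[59.6 37.4]
[18.  34.8]
[ 20.9 -41.6]
[532.   31.6 203.5] [ 0.1  0.2  1.9 -0.   1.   1.6]
[[ 685.6  381.9  100. ]
 [ 704.9  154.6   48. ]
 [ 760.4 -127.9   90. ]]
```

Call:
carry_out --targets '[{"dp": [-7,-60,0],"yaw": 8},{"dp": [-14,-120,0],"yaw": 15.2},{"dp": [-21,-180,20],"yaw": 15.2},{"dp": [-28,-240,40],"yaw": 15.2},{"dp": [-36,-300,60],"yaw": 15.2},{"dp": [-36,-311,90],"yaw": 15.2},{"dp": [-36,-311,130],"yaw": 15.2},{"dp": [-36,-311,152],"yaw": 15.2},{"dp": [-36,-311,152],"yaw": 15.2}]' --fingers 0.3

```text
clock: 5.82
eef_pos: [493.6, 344.8, 49.5]
tcp_rot: [3.139, 0.003, -0.263]
contact_force: [-0.8, -0.0, 0.5]
opening: 0.645
grasp_force: 0.0
```

```bash
python3 - <<'E'
from h import *
s=r.sense();print(s['eef_pos'],s['tcp_rot'],s['contact_force'])
a=r.grab_frame("scene");t=r.grab_frame("top")
c=np.zeros((600,800,3),np.uint8);c[:,:400]=cv2.resize(a[160:250,315:375],(400,600));c[:,400:]=cv2.resize(t[120:270,170:270],(400,600))
cv2.imwrite('pics/p5.png',c[:,:,::-1])
E
```

```text
[493.59470646 344.83849852  49.49398575] [ 3.13898876e+00  2.63800923e-03 -2.62883298e-01] [-0.83894714 -0.01693196  0.45552104]
```

View pics/p5.png

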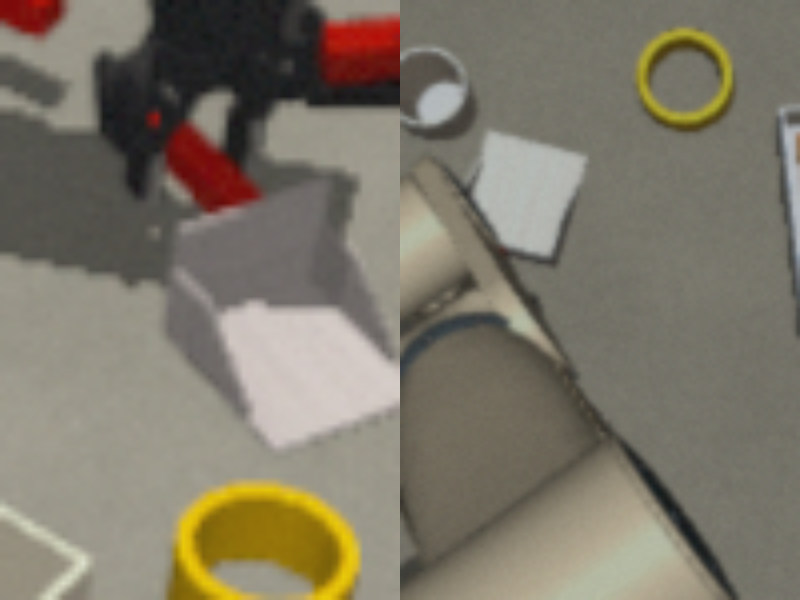

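The fingers straddle the red handle squarely, so I'll close and lift.

Call:
carry_out --targets '[{"dp": [0,0,0],"yaw": 0},{"dp": [0,0,0],"yaw": 0},{"dp": [0,0,0],"yaw": 0},{"dp": [0,0,0],"yaw": 0},{"dp": [0,0,-10],"yaw": 0},{"dp": [0,0,-40],"yaw": 0},{"dp": [0,0,-80],"yaw": 0},{"dp": [0,0,-110],"yaw": 0},{"dp": [0,0,-130],"yaw": 0},{"dp": [0,0,-130],"yaw": 0}]' --fingers -1 --grip_force 100

```text
clock: 7.18
eef_pos: [496.4, 344.3, 183.4]
tcp_rot: [-3.139, -0.002, -0.265]
contact_force: [-0.3, -0.4, -2.7]
opening: 0.241
grasp_force: 97.7
```

```bash
cat > look.py <<'E'
# fit scoop pitch/height from white pan contour is fiddly: save enlarged tile instead
from h import *
import sys
def tile(name,sb,tb):
    a=r.grab_frame("scene");t=r.grab_frame("top");f=lambda i,b:cv2.resize(i[b[1]:b[3],b[0]:b[2]],(400,600),interpolation=2)
    cv2.imwrite(f'pics/{name}.png',np.hstack([f(a,sb),f(t,tb)])[:,:,::-1])
def white(n,b,v=120):
    i=r.grab_frame(n);h=cv2.cvtColor(i,cv2.COLOR_RGB2HSV)[b[1]:b[3],b[0]:b[2]]
    return i,h
E
python3 - <<'E'
from look import *
s=r.sense();print(s['eef_pos'],s['tcp_rot'],s['contact_force'],s['wrist_torque'],s['opening'],s['grasp_force'])
# predicted lip corners if level
p=s['eef_pos'];y=s['tcp_rot'][2];ex=np.array([np.cos(y),np.sin(y),0]);ey=np.array([-np.sin(y),np.cos(y),0])
base=p+ex*110+np.array([0,0,11-62])  # scoop origin est
for zoff in(0,-15,-30):print(zoff,proj("scene",[base+ex*55+ey*49+[0,0,zoff],base+ex*55-ey*49+[0,0,zoff]]).round(1).tolist())
# detect pan front edge in scene: 
i=r.grab_frame("scene");q=proj("scene",[base])[0].astype(int)
g=i[q[1]-60:q[1]+60,q[0]-60:q[0]+60];cv2.imwrite('pics/g.png',g[:,:,::-1])
h=cv2.cvtColor(g,cv2.COLOR_RGB2HSV);m=((h[:,:,2]>185)&(h[:,:,1]<40)).astype(np.uint8);n,l,st,_=cv2.connectedComponentsWithStats(m)
for k in range(1,n):
    if st[k,4]>60:
        ct=cv2.findContours((l==k).astype(np.uint8),0,1)[0][0];print(st[k,4],(cv2.approxPolyDP(ct,2,True).reshape(-1,2)+q-60).tolist())
E
```

```text
[496.42207812 344.333273   183.36484113] [-3.13900449e+00 -2.07240094e-03 -2.64953086e-01] [-0.30712719 -0.40159657 -2.74747408] [0.04360123 0.11770491 0.02314505] 0.24133897131198206 97.7373468875885
0 [[385.8, 191.1], [362.2, 199.6]]
-15 [[385.0, 194.5], [361.6, 203.0]]
-30 [[384.3, 197.8], [361.0, 206.3]]
386 [[353, 180], [362, 198], [384, 190], [371, 179]]
```

The grip is level: the lip corners project within about 1 px. Next I'll carry the scoop above the near half of the tray.

Call:
carry_out --targets '[{"dp": [2,20,-5],"yaw": 0},{"dp": [8,70,-5],"yaw": -2},{"dp": [14,130,-5],"yaw": -4},{"dp": [21,190,-5],"yaw": -6},{"dp": [28,250,-5],"yaw": -7.8},{"dp": [34,310,-5],"yaw": -7.8},{"dp": [41,370,-5],"yaw": -7.8},{"dp": [47,430,0],"yaw": -7.8},{"dp": [53,490,0],"yaw": -7.8},{"dp": [59,545,0],"yaw": -7.8},{"dp": [63,585,0],"yaw": -7.8},{"dp": [64,594,0],"yaw": -7.8}]'

```text
clock: 8.72
eef_pos: [400.1, -248.1, 180.6]
tcp_rot: [-3.141, 0.002, -0.132]
contact_force: [-0.6, 0.5, -2.4]
opening: 0.238
grasp_force: 98.0
```

Call:
carry_out --targets '[{"dp": [0,0,0],"yaw": 0},{"dp": [0,0,0],"yaw": 0}]'

```text
clock: 8.98
eef_pos: [401.7, -245.1, 181.0]
tcp_rot: [-3.141, 0.001, -0.128]
contact_force: [-1.5, -0.5, -1.6]
opening: 0.242
grasp_force: 98.1
```

```bash
python3 - <<'E'
from look import *
s=r.sense();print(s['eef_pos'],s['tcp_rot'],s['contact_force'],s['wrist_torque'])
p=s['eef_pos'];y=s['tcp_rot'][2];ex=np.array([np.cos(y),np.sin(y),0]);ey=np.array([-np.sin(y),np.cos(y),0])
base=p+ex*110+np.array([0,0,-51.])
for n in("scene","top"):
    print(n,proj(n,[base+ex*55+ey*49,base+ex*55-ey*49]).round(1).tolist())
    i=r.grab_frame(n);q=proj(n,[base])[0].astype(int);b=40
    g=i[q[1]-b:q[1]+b,q[0]-b:q[0]+b];h=cv2.cvtColor(g,cv2.COLOR_RGB2HSV);m=((h[:,:,2]>150)&(h[:,:,1]<50)).astype(np.uint8);nn,l,st,_=cv2.connectedComponentsWithStats(m)
    for k in range(1,nn):
        if st[k,4]>60:
            ct=cv2.findContours((l==k).astype(np.uint8),0,1)[0][0];print(st[k,4],(cv2.approxPolyDP(ct,2,True).reshape(-1,2)+q-b).tolist())
i=cv2.imread('pics/top0.png')
C=np.array([572.7,-268.3]);ex,ey=ex[:2],ey[:2]
print("grip in tray",(p[:2]-C)@ex,(p[:2]-C)@ey)
# tray contour now
for n in("scene",):
    h=cv2.cvtColor(r.grab_frame(n),cv2.COLOR_RGB2HSV);m=cv2.inRange(h,(100,150,60),(125,255,255))
    nn,l,st,_=cv2.connectedComponentsWithStats(m);o=st[:,4].argsort()[::-1][1:3]
    for k in o: print(st[k].tolist(),cv2.approxPolyDP(cv2.findContours((l==k).astype(np.uint8),0,1)[0][0],3,True).reshape(-1,2).tolist())
    print(proj(n,[[*(C+sx*ex*131+sy*ey*64),44] for sx in(-1,1) for sy in(-1,1)]).round(1).tolist())
E
```

```text
[ 401.65000699 -245.06321769  181.04373225] [-3.14093780e+00  9.49389735e-04 -1.27845672e-01] [-1.54514128 -0.50300338 -1.59927626] [0.02780849 0.07792628 0.00793335]
scene [[240.0, 259.2], [210.6, 274.1]]
1236 [[175, 214], [175, 293], [197, 293], [187, 280], [186, 270], [198, 261], [190, 251], [188, 234], [199, 229], [189, 226], [186, 220]]
372 [[254, 214], [239, 216], [244, 248], [245, 245], [247, 247], [245, 240], [254, 245], [247, 239], [254, 233]]
822 [[221, 239], [198, 249], [210, 273], [238, 260]]
277 [[245, 256], [245, 265], [237, 267], [254, 288], [254, 262]]
top [[344.6, 168.5], [372.1, 171.4]]
70 [[391, 145], [391, 158], [395, 158], [395, 145]]
465 [[345, 195], [352, 195], [365, 178], [370, 180], [371, 172], [345, 169]]
785 [[395, 202], [372, 189], [366, 195], [363, 188], [367, 188], [368, 185], [364, 184], [359, 195], [362, 195], [358, 198], [359, 202], [356, 201], [345, 224], [350, 224], [360, 205], [385, 219], [391, 213]]
grip in tray -172.61666742151476 1.238664140845414
[188, 264, 83, 74, 2573] [[188, 271], [190, 280], [233, 337], [234, 330], [263, 312], [270, 315], [270, 308], [232, 265], [211, 275], [201, 264]]
[464, 146, 88, 42, 508] [[465, 146], [464, 150], [546, 187], [551, 183]]
[[187.7, 269.5], [223.6, 251.9], [233.2, 329.2], [271.3, 307.0]]
```

Scoop and tray estimates agree in both views. Lowering into the tray.

Call:
carry_out --targets '[{"dp": [0,1,30],"yaw": 0},{"dp": [0,1,65],"yaw": 0},{"dp": [0,1,95],"yaw": 0},{"dp": [0,1,112],"yaw": 0},{"dp": [0,1,118],"yaw": 0},{"dp": [0,1,120],"yaw": 0},{"dp": [0,1,120],"yaw": 0},{"dp": [0,1,121],"yaw": 0},{"dp": [0,1,122],"yaw": 0},{"dp": [0,1,122],"yaw": 0}]'

```text
clock: 10.38
eef_pos: [402.0, -247.4, 60.4]
tcp_rot: [3.141, -0.001, -0.129]
contact_force: [-5.2, 1.3, 12.1]
opening: 0.245
grasp_force: 100.4
```

The scoop touches the floor, so I'll ease up 1 mm and drive forward under the balls to the sloped end.

Call:
carry_out --targets '[{"dp": [4,0,-2],"yaw": 0},{"dp": [14,0,-2],"yaw": 0},{"dp": [27,0,-2],"yaw": 0},{"dp": [41,0,-2],"yaw": 0},{"dp": [56,0,-2],"yaw": 0},{"dp": [72,0,-2],"yaw": 0},{"dp": [88,0,-2],"yaw": 0},{"dp": [98,0,-2],"yaw": 0},{"dp": [98,0,-2],"yaw": 0}]'

```text
clock: 11.5
eef_pos: [499.9, -259.8, 61.3]
tcp_rot: [3.141, -0.0, -0.128]
contact_force: [0.0, -1.2, -1.3]
opening: 0.238
grasp_force: 98.0
```

```bash
cat >> look.py <<'E'
def balls(n,x0,y0,x1,y1,z):
    i=r.grab_frame(n);h=cv2.cvtColor(i,cv2.COLOR_RGB2HSV);m=cv2.inRange(h,(3,90,20),(20,255,255));k=np.zeros_like(m);k[y0:y1,x0:x1]=1
    nn,l,st,cc=cv2.connectedComponentsWithStats(m*k)
    return [(int(st[j,4]),cc[j].round(1).tolist(),at(n,[cc[j]],z)[0].round(0)[:2].tolist()) for j in range(1,nn) if st[j,4]>6]
E
python3 - <<'E'
from look import *
s=r.sense();p=s['eef_pos'];y=s['tcp_rot'][2];print(p,s['tcp_rot'],s['contact_force'])
print("lip",p[:2]+165*np.array([np.cos(y),np.sin(y)]))
print(*balls("top",330,130,385,215,25),sep='\n')
tile('p6',(180,240,290,345),(325,125,390,222))
E
```

```text
[ 499.86051739 -259.79579302   61.27731904] [ 3.14148424e+00 -3.81662638e-04 -1.28163118e-01] [ 0.02587053 -1.23786809 -1.33592879]
lip [ 663.50724404 -280.88486259]
(29, [345.6, 147.4], [670.0, -239.0])
(67, [355.6, 151.0], [656.0, -276.0])
(31, [366.5, 149.4], [661.0, -318.0])
```

View pics/p6.png

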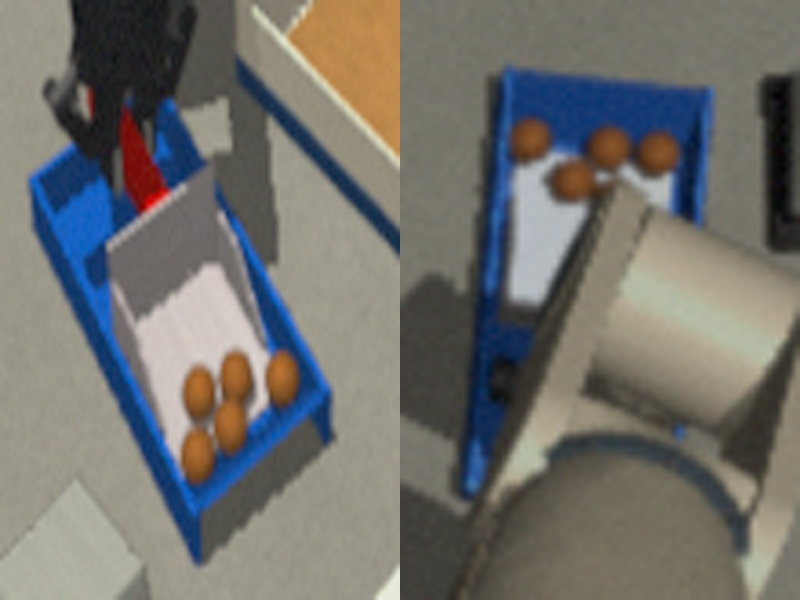

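Two balls are already on the pan, and three sit at the lip against the slope (top view row ~147-151). I'll press the last few millimetres and check that the lip is under them.

Call:
carry_out --targets '[{"dp": [2,0,0],"yaw": 0},{"dp": [4,0,0],"yaw": 0},{"dp": [6,0,0],"yaw": 0},{"dp": [6,0,0],"yaw": 0}]' --grip_force 70

```text
clock: 12.15
eef_pos: [505.3, -260.6, 61.4]
tcp_rot: [3.142, -0.0, -0.128]
contact_force: [0.4, 0.1, -2.8]
opening: 0.237
grasp_force: 98.1
```

```bash
cat >> look.py <<'E'
def state(z=30,box=(330,130,385,215)):
    s=r.sense();p=s['eef_pos'];y=s['tcp_rot'][2];print(p.round(1),s['tcp_rot'].round(3),s['contact_force'].round(1),s['wrist_torque'].round(2))
    e=np.array([np.cos(y),np.sin(y)]);f=np.array([-e[1],e[0]])
    for b in balls("top",*box,z): d=np.array(b[2])-p[:2];print(b[0],b[1],"in scoop",(d@e-110).round(0),(d@f).round(0))
E
python3 -c "
from look import *
state(27)
i=r.grab_frame('scene');print(balls('scene',190,260,280,340,27))"
```

```text
[ 505.3 -260.6   61.4] [ 3.142 -0.    -0.128] [ 0.4  0.1 -2.8] [0.09 0.08 0.04]
30 [345.7, 147.3] in scoop 51.0 42.0
74 [356.1, 150.5] in scoop 43.0 2.0
31 [366.5, 149.4] in scoop 51.0 -36.0
[(263, [239.2, 312.3], [653.0, -293.0]), (61, [257.0, 305.9], [671.0, -241.0])]
```

Call:
carry_out --targets '[{"dp": [2,0,0],"yaw": 0},{"dp": [4,0,0],"yaw": 0},{"dp": [4,0,0],"yaw": 0}]' --fingers -1 --grip_force 70

```text
clock: 12.68
eef_pos: [506.1, -260.4, 60.9]
tcp_rot: [-3.141, 0.006, -0.128]
contact_force: [-11.9, -0.6, 6.4]
opening: 0.237
grasp_force: 99.1
```

```bash
python3 -c "
from look import *
state(27)"
```

```text
[ 506.1 -260.4   60.9] [-3.141  0.006 -0.128] [-11.9  -0.6   6.4] [-0.24  1.54 -0.01]
33 [345.6, 147.1] in scoop 51.0 42.0
105 [359.2, 150.1] in scoop 45.0 -10.0
```

The lip is against the slope, with the front balls 4–6 mm inside it. I'll rise along the slope while accelerating so the balls roll back, then rest the pan on the far rim and lower the grip to tilt the lip up.

Call:
carry_out --targets '[{"dp": [0,0,-4],"yaw": 0},{"dp": [2,0,-8],"yaw": 0},{"dp": [12,0,-20],"yaw": 0},{"dp": [27,0,-38],"yaw": 0},{"dp": [45,0,-44],"yaw": 0},{"dp": [54,0,-34],"yaw": 0},{"dp": [58,0,-20],"yaw": 0},{"dp": [60,0,-8],"yaw": 0},{"dp": [60,0,-5],"yaw": 0},{"dp": [60,0,-5],"yaw": 0}]'

```text
clock: 13.98
eef_pos: [567.5, -268.4, 65.4]
tcp_rot: [-3.141, 0.002, -0.129]
contact_force: [-3.6, -0.1, 1.8]
opening: 0.235
grasp_force: 101.0
```

```bash
python3 -c "
from look import *
state(60,(330,110,390,215))
print(balls('scene',190,230,300,360,60))
tile('p7',(190,240,300,345),(325,105,400,217))"
```

```text
[ 567.5 -268.4   65.4] [-3.141e+00  2.000e-03 -1.290e-01] [-3.6 -0.1  1.8] [-0.03  0.28 -0.04]
33 [349.2, 131.2] in scoop 43.0 38.0
[(901, [283.1, 249.7], [582.0, -51.0]), (263, [242.6, 307.1], [665.0, -289.0]), (70, [264.4, 310.0], [714.0, -251.0])]
```

View pics/p7.png

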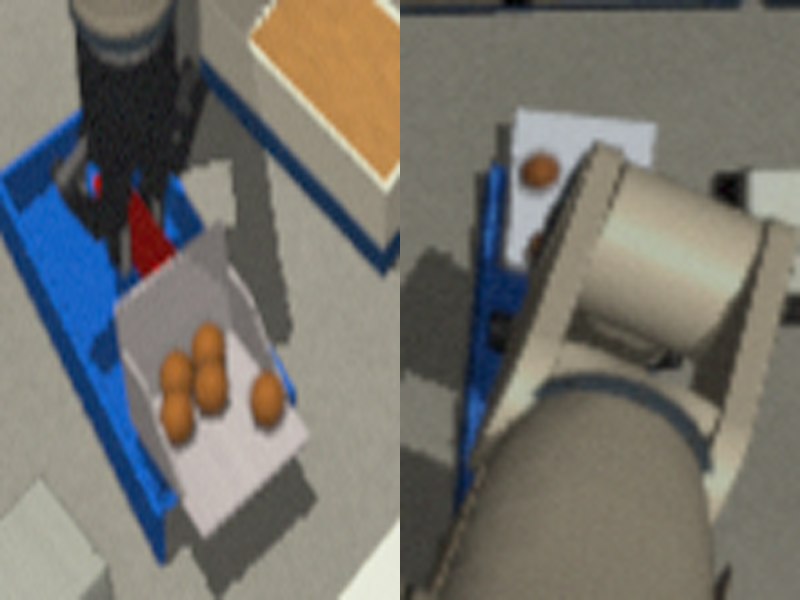

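All five balls are on the tilted pan: four near the back wall and one at the left wall end. I'll lift gently, then move smoothly to the carton.

Call:
carry_out --targets '[{"dp": [0,0,-4],"yaw": 0},{"dp": [0,0,-12],"yaw": 0},{"dp": [0,0,-25],"yaw": 0},{"dp": [0,0,-40],"yaw": 0},{"dp": [0,0,-56],"yaw": 0},{"dp": [0,0,-72],"yaw": 0},{"dp": [0,0,-84],"yaw": 0},{"dp": [0,0,-92],"yaw": 0},{"dp": [0,0,-95],"yaw": 0}]'

```text
clock: 15.3
eef_pos: [568.6, -268.7, 161.8]
tcp_rot: [3.141, -0.0, -0.129]
contact_force: [0.5, -0.5, -2.7]
opening: 0.24
grasp_force: 100.4
```

Call:
carry_out --targets '[{"dp": [-3,-4,0],"yaw": 0},{"dp": [-12,-15,0],"yaw": -1},{"dp": [-26,-31,0],"yaw": -2},{"dp": [-45,-55,0],"yaw": -3.5},{"dp": [-66,-80,0],"yaw": -5},{"dp": [-87,-105,0],"yaw": -6.5},{"dp": [-108,-130,0],"yaw": -8},{"dp": [-128,-155,0],"yaw": -9.5},{"dp": [-147,-178,0],"yaw": -11},{"dp": [-161,-195,0],"yaw": -12},{"dp": [-170,-206,0],"yaw": -12.4},{"dp": [-174,-210,0],"yaw": -12.4}]'

```text
clock: 16.8
eef_pos: [422.3, -37.5, 161.3]
tcp_rot: [-3.142, 0.0, 0.089]
contact_force: [0.8, -0.2, -2.7]
opening: 0.24
grasp_force: 100.3
```

```bash
python3 -c "
from look import *
state(125,(255,110,340,230))
print(balls('scene',190,200,330,360,125))
s=r.sense();p=s['eef_pos'];y=s['tcp_rot'][2];e=np.array([np.cos(y),np.sin(y),0]);f=np.array([-e[1],e[0],0])
for t in(0,6,11,16):
  t=np.radians(t);o=p+[0,0,11];x=e*np.cos(t)+np.array([0,0,np.sin(t)]);z=-e*np.sin(t)+np.array([0,0,np.cos(t)])
  print(proj('scene',[o+165*x-62*z+s*49*f for s in(1,-1)]).round(1).tolist())
i=r.grab_frame('scene');h=cv2.cvtColor(i,cv2.COLOR_RGB2HSV);m=((h[:,:,2]>175)&(h[:,:,1]<40)).astype(np.uint8);m[:,:225]=0;m[:,335:]=0;m[:190]=0;m[290:]=0
nn,l,st,_=cv2.connectedComponentsWithStats(m)
for k in range(1,nn):
  if st[k,4]>60: print(st[k,4],cv2.approxPolyDP(cv2.findContours((l==k).astype(np.uint8),0,1)[0][0],2,True).reshape(-1,2).tolist())
"
```

```text
[422.3 -37.5 161.3] [-3.142  0.     0.089] [ 0.8 -0.2 -2.7] [-0.02  0.21  0.03]
111 [316.8, 119.8] in scoop 211.0 -115.0
541 [286.1, 163.5] in scoop 64.0 12.0
30 [290.7, 181.1] in scoop -1.0 3.0
38 [300.8, 181.6] in scoop -7.0 -33.0
14 [283.3, 181.3] in scoop 2.0 29.0
8 [298.5, 221.5] in scoop -146.0 -8.0
[(213, [276.0, 213.8], [496.0, -2.0]), (1050, [286.9, 251.0], [637.0, -91.0]), (273, [309.0, 306.1], [820.0, -187.0])]
[[301.0, 227.0], [280.7, 243.3]]
[[302.7, 223.8], [282.3, 240.1]]
[[303.7, 220.8], [283.2, 237.2]]
[[304.5, 217.5], [283.8, 233.9]]
482 [[289, 214], [275, 223], [274, 226], [279, 232], [285, 233], [296, 224], [326, 244], [315, 252], [287, 234], [316, 254], [304, 266], [328, 244], [296, 224], [303, 218]]
```

The balls sit at the back of the pan, tilted about 14°. I'll lower the pan into the carton with the handle over the near rim.

Call:
carry_out --targets '[{"dp": [0,0,8],"yaw": 0},{"dp": [0,0,22],"yaw": 0},{"dp": [0,0,40],"yaw": 0},{"dp": [0,0,58],"yaw": 0},{"dp": [0,0,74],"yaw": 0},{"dp": [0,0,86],"yaw": 0},{"dp": [0,0,92],"yaw": 0},{"dp": [0,0,95],"yaw": 0},{"dp": [0,0,96],"yaw": 0}]'

```text
clock: 18.08
eef_pos: [423.1, -38.1, 65.5]
tcp_rot: [3.142, -0.0, 0.088]
contact_force: [-0.5, -0.2, -2.2]
opening: 0.241
grasp_force: 100.3
```

```bash
python3 -c "
from look import *
state(60,(255,130,320,215))"
```

```text
[423.1 -38.1  65.5] [ 3.142 -0.     0.088] [-0.5 -0.2 -2.2] [-0.03  0.19 -0.03]
745 [288.0, 165.1] in scoop 69.0 4.0
37 [290.2, 185.3] in scoop -7.0 4.0
35 [299.3, 185.4] in scoop -11.0 -29.0
16 [282.5, 185.1] in scoop -4.0 33.0
```

Call:
carry_out --targets '[{"dp": [0,0,0],"yaw": 0},{"dp": [0,0,0],"yaw": 0},{"dp": [0,0,0],"yaw": 0},{"dp": [0,0,0],"yaw": 0},{"dp": [0,0,0],"yaw": 0},{"dp": [0,0,-5],"yaw": 0},{"dp": [0,0,-10],"yaw": 0},{"dp": [0,0,-10],"yaw": 0},{"dp": [0,0,-10],"yaw": 0},{"dp": [0,0,-10],"yaw": 0}]' --fingers -0.15

```text
clock: 19.38
eef_pos: [422.8, -38.1, 75.3]
tcp_rot: [-3.142, 0.0, 0.088]
contact_force: [0.4, 1.2, -0.2]
opening: 0.422
grasp_force: 0.0
```

```bash
python3 -c "
from look import *
state(20,(255,130,320,215));print(r.sense()['opening'])
tile('p8',(240,190,335,290),(255,125,335,225))"
```

```text
[422.8 -38.1  75.3] [-3.142  0.     0.088] [ 0.4  1.2 -0.2] [0.01 0.01 0.03]
998 [288.2, 165.3] in scoop 75.0 2.0
0.4241796500210297
```

View pics/p8.png

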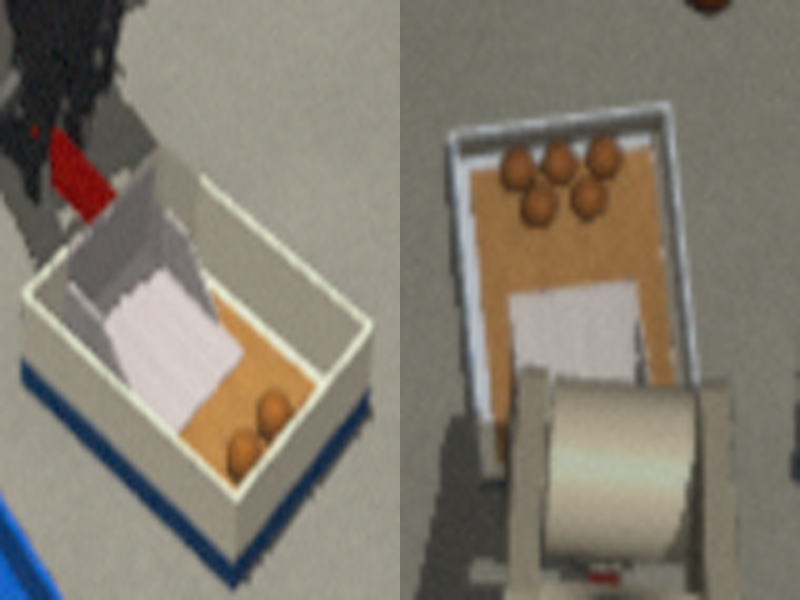

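All five balls rest at the far end of the carton and the scoop is empty. I'll regrip, lift straight out, and carry it to free table at the left.

Call:
carry_out --targets '[{"dp": [0,0,0],"yaw": 0},{"dp": [0,0,0],"yaw": 0},{"dp": [0,0,0],"yaw": 0},{"dp": [0,0,-5],"yaw": 0},{"dp": [0,0,-20],"yaw": 0},{"dp": [0,0,-45],"yaw": 0},{"dp": [0,0,-75],"yaw": 0},{"dp": [0,0,-105],"yaw": 0},{"dp": [0,0,-125],"yaw": 0},{"dp": [0,0,-130],"yaw": 0}]' --fingers -1 --grip_force 80

```text
clock: 20.78
eef_pos: [423.4, -38.2, 206.5]
tcp_rot: [3.141, -0.002, 0.088]
contact_force: [0.4, -0.2, -1.1]
opening: 0.244
grasp_force: 78.2
```

Call:
carry_out --targets '[{"dp": [4,-25,0],"yaw": 0},{"dp": [12,-75,0],"yaw": 0},{"dp": [20,-125,0],"yaw": 0},{"dp": [28,-175,0],"yaw": 0},{"dp": [35,-220,0],"yaw": 0},{"dp": [38,-236,0],"yaw": 0},{"dp": [38,-236,40],"yaw": 0},{"dp": [38,-236,80],"yaw": 0},{"dp": [38,-236,110],"yaw": 0},{"dp": [38,-236,120],"yaw": 0},{"dp": [38,-236,128],"yaw": 0}]'

```text
clock: 22.15
eef_pos: [440.2, 200.0, 77.2]
tcp_rot: [3.141, 0.0, 0.088]
contact_force: [-0.4, 0.5, -1.1]
opening: 0.245
grasp_force: 78.7
```

Call:
carry_out --targets '[{"dp": [0,0,4],"yaw": 0},{"dp": [0,0,9],"yaw": 0},{"dp": [0,0,14],"yaw": 0},{"dp": [0,0,18],"yaw": 0},{"dp": [0,0,20],"yaw": 0},{"dp": [0,0,20],"yaw": 0}]'

```text
clock: 22.9
eef_pos: [440.1, 200.4, 57.4]
tcp_rot: [-3.142, -0.0, 0.088]
contact_force: [-3.4, -0.4, 4.5]
opening: 0.246
grasp_force: 79.8
```

Call:
carry_out --targets '[{"dp": [0,0,3],"yaw": 0},{"dp": [0,0,4],"yaw": 0},{"dp": [0,0,4],"yaw": 0}]'

```text
clock: 23.28
eef_pos: [440.0, 200.3, 53.3]
tcp_rot: [-3.142, 0.0, 0.088]
contact_force: [-2.3, 0.8, 2.3]
opening: 0.245
grasp_force: 79.5
```

Call:
carry_out --targets '[{"dp": [0,0,0],"yaw": 0},{"dp": [0,0,0],"yaw": 0},{"dp": [0,0,0],"yaw": 0},{"dp": [0,0,0],"yaw": 0},{"dp": [0,0,-10],"yaw": 0},{"dp": [0,0,-40],"yaw": 0},{"dp": [0,0,-90],"yaw": 0},{"dp": [0,0,-150],"yaw": 0},{"dp": [-40,50,-160],"yaw": 0},{"dp": [-80,100,-160],"yaw": 0},{"dp": [-100,150,-160],"yaw": 0},{"dp": [-100,150,-160],"yaw": 0}]' --fingers 0.3

```text
clock: 24.78
eef_pos: [352.0, 39.4, 213.9]
tcp_rot: [3.141, -0.0, 0.083]
contact_force: [-0.4, 0.8, -0.0]
opening: 0.648
grasp_force: 0.0
```

```bash
python3 -c "
from look import *
o=np.array([440,200.3,62.]);y=.088;e=np.array([np.cos(y),np.sin(y),0]);f=np.array([-e[1],e[0],0]);z=np.array([0,0,1])
pts=[o+165*e+s*49*f-62*z for s in(1,-1)]+[o+55*e+s*49*f+12*z for s in(1,-1)]+[o-50*e+11*z]
for n in('scene','top'):
  P=proj(n,pts);print(n,P.round(1).tolist());i=r.grab_frame(n);h=cv2.cvtColor(i,cv2.COLOR_RGB2HSV)
  a=(P.min(0)-15).astype(int);b=(P.max(0)+15).astype(int)
  for nm,m in(('white',(h[:,:,2]>150)&(h[:,:,1]<40)),('red',((h[:,:,0]<5)|(h[:,:,0]>172))&(h[:,:,1]>150))):
    k=np.zeros(m.shape,np.uint8);k[a[1]:b[1],a[0]:b[0]]=m[a[1]:b[1],a[0]:b[0]];nn,l,st,_=cv2.connectedComponentsWithStats(k)
    for j in range(1,nn):
      if st[j,4]>40: print(nm,st[j,4],cv2.approxPolyDP(cv2.findContours((l==j).astype(np.uint8),0,1)[0][0],1.5,True).reshape(-1,2).tolist())
s=r.sense();print(s['clock'],s['eef_pos'],s['contact_force'],s['grasp_force'])
"
```

```text
scene [[349.4, 220.7], [333.0, 234.9], [326.7, 191.4], [309.6, 204.6], [295.5, 185.3]]
white 3900 [[280, 173], [280, 196], [292, 202], [298, 208], [286, 218], [281, 215], [280, 217], [302, 229], [308, 235], [310, 234], [317, 238], [317, 241], [322, 241], [325, 244], [321, 248], [327, 245], [329, 248], [338, 248], [340, 237], [345, 232], [358, 231], [363, 234], [363, 177], [358, 175], [357, 170], [342, 170], [341, 172], [336, 170], [337, 174], [340, 173], [344, 177], [333, 181], [332, 179], [335, 177], [333, 178], [331, 174], [334, 170], [333, 172], [332, 170], [323, 170], [327, 173], [321, 178], [304, 170], [289, 170], [286, 173]]
white 71 [[280, 229], [283, 233], [310, 248]]
red 182 [[295, 187], [295, 191], [313, 201], [319, 197], [299, 185]]
top [[213.7, 169.5], [239.3, 166.7], [214.0, 195.7], [240.8, 192.8], [230.3, 222.9]]
white 623 [[238, 167], [213, 170], [214, 177], [216, 178], [217, 194], [240, 190], [240, 188], [238, 189]]
red 167 [[225, 195], [227, 221], [231, 222], [230, 195]]
24.875 [353.94565415  41.84314773 214.12940549] [-0.85380769  0.29183713 -0.02784574] 0.0
```

```bash
python3 -c "
from look import *
i=r.grab_frame('top');h=cv2.cvtColor(i,cv2.COLOR_RGB2HSV)
m=cv2.inRange(h,(3,170,20),(14,255,140));m[:140]=0;m[170:]=0;m[:,:265]=0;m[:,315:]=0
n,l,st,c=cv2.connectedComponentsWithStats(m);print([(int(st[k,4]),c[k].round().tolist(),at('top',[c[k]],19)[0].round().tolist()) for k in range(1,n) if st[k,4]>4])
print(r.sign_off())"
```

```text
[(13, [295.0, 151.0], [661.0, -48.0, 19.0]), (11, [279.0, 153.0], [655.0, 14.0, 19.0]), (7, [287.0, 152.0], [659.0, -15.0, 19.0]), (12, [293.0, 157.0], [638.0, -38.0, 19.0]), (15, [282.0, 159.0], [632.0, 3.0, 19.0])]
the job is handed in; nothing more can be done
None
```

I handed the job in at about 25 s of the 69 s limit: all five cedar balls are in the white carton, and the scoop is lying flat on the table and let go. I confirmed both from the final camera images, but the hand-in gave back no verdict.

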